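# Snap the vacuum clamp shut with the pliers

## Robot

A 7-joint arm with a two-finger parallel gripper is mounted at the origin on a cart in front of the work surface, level with it; the furniture and walls round the work are solid. World frame = base frame: x ahead of the robot, y to its left, z up, the work surface at z = 0. Lengths are in m, angles in rad, forces in N, time in s.
With the tool pointing down it reaches from about 0.4 to 0.75 m from the base axis. Payload 19.5 kg.
Tool frame: the origin (TCP) lies at the very end of the fingers, on their centre line; the grasp point (between the pads) lies 19 mm behind it (manip.pinch_z is the distance from the TCP to the grasp point, in m); z points along the fingers, y is the line along which they close (so a half turn about z gives the same grasp; the last joint's range is limited). The gripper opens to 85 mm and grips with 20 to 120 N. Pads are 22 mm wide; open, the fingers measure 114 mm over their backs; the gripper's body (76 mm by 85 mm) begins 54 mm behind the grasp point. The pads swing forward as they close: fully open they stand 13 mm farther back than shut.
Start: joints at [-1.357, 0.707, -0.028, 1.485, 0.022, 0.951, -0.075], TCP at [0.145, 0.556, 0.231] pointing down, gripper open.
Joint ranges: [-2.71, 2.71], [-0.32, 2.16], [-1.57, 1.52], [0, 2.45], [-1.46, 4.6], [0, 2.02], [-2.83, 2.83]. Speed limits (rad/s): [1.89, 1.89, 2.57, 2.57, 3.01, 3.01, 3.01].

## Interface

Orientations are given as a unit quaternion [x, y, z, w].
In Python, from rig import manip gives the robot as it stands. The module is installed in compiled form; this text tells all that it offers. Calls block until the motion is done:
- manip.goto(position, orientation): joint-space move of the TCP to a pose.
- manip.move_l(position, feed=0.15, attitude=None, force_limit=None): straight line of the TCP; attitude=None keeps the orientation; feed is the mean speed in m/s. With force_limit (N) it stops when the force on the tool has changed by that much, and returns True; else False.
- manip.goto_joints(angles): joint-space move.
- manip.set_gripper(opening): finger opening in m; the grip force is fixed at half the most; returns when the fingers have stopped.
- manip.pause(seconds).
- manip.solve_ik(position, orientation): joint angles nearest the present ones, or None.
- manip.observe(): the state.
- manip.grab_frame(name): name is "side" or "top" or "wrist"; returns the picture (480x640x3 uint8, red, green, blue); there is no depth.
- manip.calibration(name): a dict with "mtx" (3x3 intrinsics, pixels), "rvec" (rotation vector, rad) and "tvec" (3), from world to camera coordinates, as OpenCV has them. Camera axes: x right, y down, z forward; pixel columns grow to the right and rows downward; lengths in m; the calibration is good to about 2 mm. A picture is of the moment at which its call begins: read the wrist's pose just before it. calibration takes no time and is no camera call; for the wrist camera it gives the pose at the moment of the call.
A pose or a line that the arm cannot do raises manip.Unreachable and nothing moves.
- manip.close_job(): hands the job in; it is judged then, once.
The state is a dict: "time_s": time; "joint_pos": joint angles; "joint_vel": joint speeds; "effort": joint torques, N m; "tool_pos": TCP position; "tcp_rot": TCP orientation; "contact_force": force on the tool from outside, world axes, zero at the start; "ft_torque": the same for the moment, N m; "grip_width": finger opening in m; "gripper_force": force on a finger pad.
Only numpy, scipy, OpenCV 4.12 (cv2) and the standard library are available. Lean on these libraries where they do the work, as an engineer would, in place of code of your own. Each camera call takes 0.05 s, during which the arm holds its last target. There are 200 camera calls.

## Task

Take the spring-open clamp pliers out of their holder and bring the jaws down over the two ears of the pipe clamp that still stands open. Squeeze gently until the clamp snaps shut, easing off as soon as it clicks so that the ears are not crushed, then put the pliers back in the holder, fully down. Touch the pipes and clamps only with the pliers, leave the other, already shut clamp alone and do not disturb the things around.

Things in the scene. Friction and masses are not known exactly. Their poses are not given: they have to be found in the camera images.
- pliers_grip (a point): Grip centre of the 140 mm steel pliers (0.14 kg) that stand upright, jaws down, in the grey holder: midway between the swells of the two black rubber handles, 60 mm above the pivot. z up along the tool, y the line along which handles and jaws open. Free, the handles measure 60 mm over the swells and are 22 mm thick (x). They end 25 mm above this point. Grip from above, fingers outside.
- pliers_jaws (a point): Midway between the two jaw tips, 110 mm below pliers_grip; same axes. Each tip is a round bar of 4 mm radius, 16 mm long (x); the tool ends 4 mm below this point. Jaw gap = 40 mm - 5/6 x (60 mm - handle width): 40 mm free (58 mm over the outside), 35 mm at 54 mm (a good width to carry it), 14 mm at 29 mm.
- pliers: The pliers, origin at the pivot, axes as pliers_grip; grip 60 mm above, jaw tips 50 mm below. A spring holds them open with 3 N on each handle (5 N at 54 mm, 11 N at 29 mm). 10 N on an ear takes about 8 N more on each handle. Side plates at the pivot, 30 mm over both (x), end 14 mm below it.
- pliers_l (a joint): How far each half of the pliers is closed, rad: 0 free, 0.05 at 54 mm handle width, about 0.25 with the jaws 14 mm apart, stop at 0.33. Both halves move alike.
- holder: Grey holder fixed to the worktop: block 92 mm (y) x 44 mm (x) x 56 mm high on a foot 112 (y) x 68 x 6 mm, origin under its centre. A slot 66 mm (y) x 21 mm (x), 48 mm deep, is open at the top; the jaws hang in it and the pliers' side plates rest on its rim.
- holder_seat (a point): Where the pliers' pivot lies when they are fully down and centred in the holder: over the middle of the slot, 70 mm above the worktop; z up, y along the slot. The pliers stand with their y along it, with 2.5 mm play to each side in x and 4 mm in y.
- line_a: Pipe joint with the OPEN clamp: grey base plate 112 x 100 x 10 mm fixed to the worktop, two saddles, steel pipe of 20 mm diameter along x, axis 47 mm up, and in the middle two flanges in a hinged aluminium clamp ring (44 mm outside) with two upright ears on top. Origin under its centre. Same look as line_b, but the ears stand 10 to 18 mm apart instead of 2 mm.
- ears (a point): Point on the pipe's middle plane between the ears of the open clamp, 82 mm above the worktop, the height to squeeze (tips at 74 to 87 mm will do); x along the pipe, y across the ears. Ears are 20 mm wide (x), 6 mm thick, from 64 to 92 mm up. Outer face of the moving ear at y = +15 mm open, +7 mm shut; of the fixed ear not measured, between -7 and -15 mm (see clamp_ear).
- clamp (a joint): Moving half of the open clamp, hinged along the pipe 27 mm above the worktop, rad: 0 open, 0.145 shut. Over-centre snap: about 15 N on the ear starts it, then ever less, nothing at 0.125, from where it snaps shut by itself and stays; let go earlier, it springs open.
- clamp_ear: The moving half of the open clamp with its ear (+y side of line_a), origin at the hinge, 27 mm above the worktop. The other ear, fixed on the -y side, adjustable, was screwed on 0 to 8 mm farther out, differently each time; its place is not given, so the handle width at the click varies (29 to 39 mm). It does not give: jaws that are off-centre push the tool sideways. Over 24 N crushes an ear.
- line_b: The like pipe joint whose clamp is already shut (ears 2 mm apart); origin under its centre. Leave alone.
- flask_small: Conical flask, 68 mm wide, 137 mm high, loose; origin under its centre. Bystander.
- vial_white: White-capped vial, 24 mm wide, 58 mm high, loose; origin under its centre. Bystander.
- marker_black: Felt marker lying near the front edge, 130 mm long, loose; origin under its centre. Bystander.
Things that resemble listed ones, but are neither listed nor needed, are in the scene too. There is more than one size of the pliers; the one meant has the size given above.

How it is judged:
By the outcome, as a careful person would: the job done as asked, in the order asked, and still so for the second after the job is handed in, with the robot touching nothing.
It also fails if it takes over 67 s, if anything falls off the work surface, if the arm or the gripper's body presses on something with over 40 N, if the wrist force passes 120 N, or if a joint passes its speed limit or range.

## Working session

There is one attempt and no reset: what is moved stays moved. The work goes in short steps, each a Python script; the robot and the scene stay as the last script left them, time stands still between calls to the robot, and variables do not carry over. Pictures are saved under pics/ and viewed, at most 10 in all, crops included, and the job is handed in when it is done.

```bash
mkdir -p pics; python3 - <<'E'
from rig import manip
import cv2
for n in("top","side"):
    cv2.imwrite(f"pics/{n}0.png",manip.grab_frame(n)[:,:,::-1])
    c=manip.calibration(n);print(n,c)
o=manip.observe();print(o)
E
```

```text
top {'mtx': array([[442.57965502,   0.        , 315.56355995],
       [  0.        , 442.57965502, 238.16569006],
       [  0.        ,   0.        ,   1.        ]]), 'rvec': array([ 2.17612017, -2.15723958,  0.10178251]), 'tvec': array([0.00350954, 0.52892931, 0.96569925])}
side {'mtx': array([[547.48847339,   0.        , 319.63278968],
       [  0.        , 547.48847339, 238.60172943],
       [  0.        ,   0.        ,   1.        ]]), 'rvec': array([ 0.15688151, -2.62346677,  1.62637377]), 'tvec': array([0.515658  , 0.11658011, 1.45097581])}
{'time_s': 0.1, 'joint_pos': array([-1.35668035,  0.70702628, -0.0276175 ,  1.48494554,  0.02199764,
        0.950879  , -0.07549452]), 'joint_vel': array([ 0.00127556, -0.00187767, -0.00127732, -0.00169675, -0.000144  ,
        0.00139821, -0.00061474]), 'effort': array([ 2.25813230e-03, -8.84295487e+01,  1.23626579e+00, -2.36448812e+01,
        1.69383193e-02,  5.13119201e-03,  2.79670337e-05]), 'tool_pos': array([0.14543573, 0.55606793, 0.23088409]), 'tcp_rot': array([ 1.27557680e-01,  9.91831039e-01, -4.75479485e-04, -4.82655534e-05]), 'contact_force': array([ 0.61268538,  0.8729221 , -0.16452177]), 'ft_torque': array([ 0.02360046, -0.00167708, -0.01602355]), 'gripper_force': 0.0, 'grip_width': 0.08530469432097963}
```

View pics/top0.png

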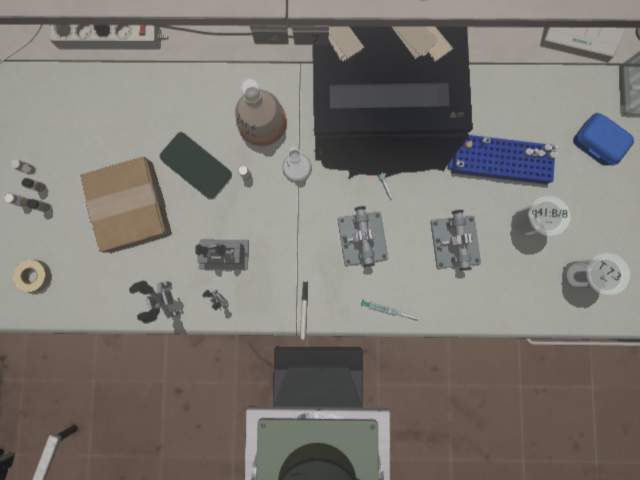

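View pics/side0.png

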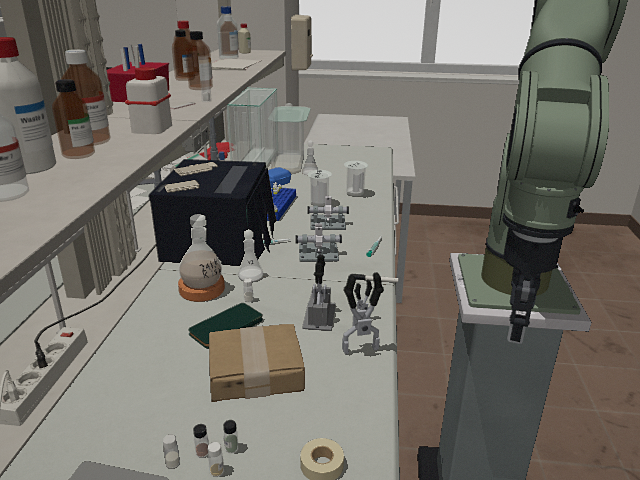

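The top view shows the pliers in the grey holder at (222,252), larger free-standing pliers at (157,300) and a small pair at (216,298). The two pipe joints are at (363,237) and (460,240). Only the pair in the holder fits the description. I'll enlarge the crops and compute rough positions.

```bash
cat > h.py <<'E'
import numpy as np, cv2
from rig import manip
def cal(n):
    c=manip.calibration(n);R=cv2.Rodrigues(np.array(c["rvec"]))[0];return c["mtx"],R,np.array(c["tvec"]).ravel()
def plane(c,uv,z):
    K,R,t=c;d=R.T@np.linalg.inv(K)@np.array([uv[0],uv[1],1.]);o=-R.T@t
    return o+d*(z-o[2])/d[2]
def proj(c,p):
    K,R,t=c;q=K@(R@np.array(p)+t);return q[:2]/q[2]
def tri(cs,uvs):
    A=[];b=[]
    for (K,R,t),uv in zip(cs,uvs):
        d=R.T@np.linalg.inv(K)@np.array([*uv,1.]);d/=np.linalg.norm(d);o=-R.T@t
        P=np.eye(3)-np.outer(d,d);A.append(P);b.append(P@o)
    A=np.vstack(A);b=np.hstack(b);x,*_=np.linalg.lstsq(A,b,rcond=None);return x,np.linalg.norm(A@x-b)
E
python3 - <<'E'
from h import *
t=cv2.imread("pics/top0.png");s=cv2.imread("pics/side0.png")
f=lambda im,x,y,w,h:cv2.resize(im[y:y+h,x:x+w],(400,300),interpolation=cv2.INTER_CUBIC)
out=np.vstack([np.hstack([f(t,120,225,133,100),f(t,330,190,80,60) ]),np.hstack([f(t,420,200,80,60),f(s,280,190,133,100)])])
# shift crop for line a: rows 200-
out[:300,400:]=f(t,325,205,80,60)
cv2.imwrite("pics/crop0.png",out)
c=cal("top")
for n,uv,z in [("holder",(222,254),.05),("A?",(363,237),.05),("B?",(460,240),.05),("big",(160,300),.05),("flask",(297,165),.05),("vial",(245,172),.05),("marker",(305,310),0)]:
    print(n,plane(c,uv,z).round(3))
E
```

```text
holder [0.49  0.212 0.05 ]
A? [ 0.53  -0.096  0.05 ]
B? [ 0.525 -0.307  0.05 ]
big [0.389 0.343 0.05 ]
flask [0.69  0.051 0.05 ]
vial [0.673 0.166 0.05 ]
marker [0.368 0.031 0.   ]
```

View pics/crop0.png

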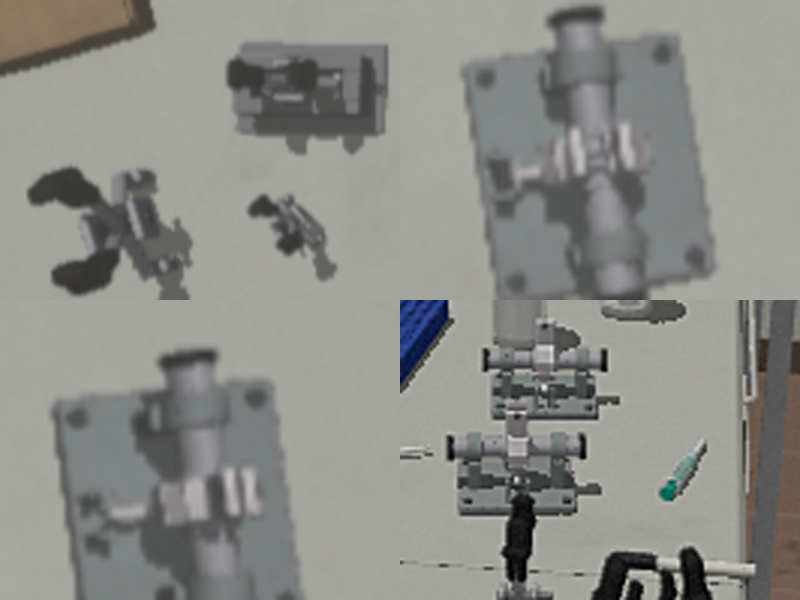

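```bash
python3 - <<'E'
from h import *
import pickle
q=[0,1,0,0];D={}
def shot(n,p):
    manip.goto(p,q);manip.pause(.2);c=cal("wrist");im=manip.grab_frame("wrist")[:,:,::-1]
    D[n]=c;cv2.imwrite(f"pics/{n}.png",im);print(n,manip.observe()["time_s"],manip.observe()["tool_pos"].round(3),"cam",(-c[1].T@c[2]).round(3))
    return c,im
try:
    for n,p in [("h1",[.47,.24,.36]),("h2",[.47,.18,.36]),("a1",[.5,-.05,.36]),("a2",[.5,-.14,.36]),("b1",[.5,-.26,.36])]:
        shot(n,p)
finally: pickle.dump(D,open("D.pkl","wb"))
print(D["h1"][0])
P={"h":[.49,.212,.1],"a":[.53,-.096,.08],"b":[.525,-.307,.08]}
for n in D: print(n,proj(D[n],P[n[0]]))
E
```

```text
h1 2.0667 [0.47 0.24 0.36] cam [0.396 0.242 0.502]
h2 2.6667 [0.47  0.181 0.36 ] cam [0.396 0.182 0.502]
a1 3.8417 [ 0.5   -0.049  0.36 ] cam [ 0.426 -0.047  0.502]
a2 4.5417 [ 0.5   -0.139  0.36 ] cam [ 0.426 -0.137  0.502]
b1 5.3417 [ 0.5   -0.259  0.36 ] cam [ 0.426 -0.257  0.502]
[[343.15848178   0.         322.91243011]
 [  0.         343.15848178 236.08391567]
 [  0.           0.           1.        ]]
h1 [297.7145481  216.08255336]
h2 [347.33897056 216.02604794]
a1 [284.16516135 219.73401769]
a2 [355.40850177 219.74431985]
b1 [283.3884072  215.59157026]
```

```bash
python3 - <<'E'
import cv2,numpy as np
f=lambda n,x,y:cv2.resize(cv2.imread(f"pics/{n}.png")[y:y+120,x:x+160],(400,300),interpolation=cv2.INTER_CUBIC)
cv2.imwrite("pics/comp1.png",np.vstack([np.hstack([f("h1",218,150),f("h2",268,150)]),np.hstack([f("a1",204,160),f("a2",275,160)])]))
E
```

```text
(no output)
```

View pics/comp1.png

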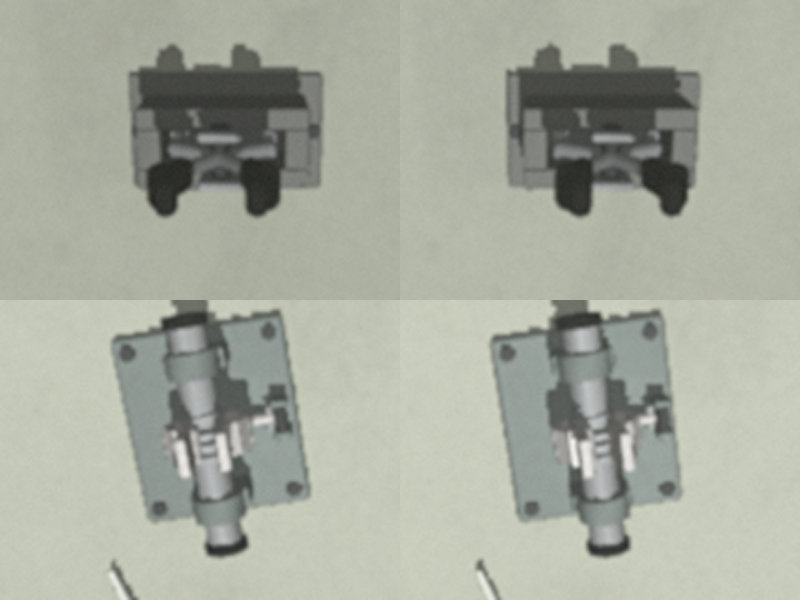

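View pics/b1.png

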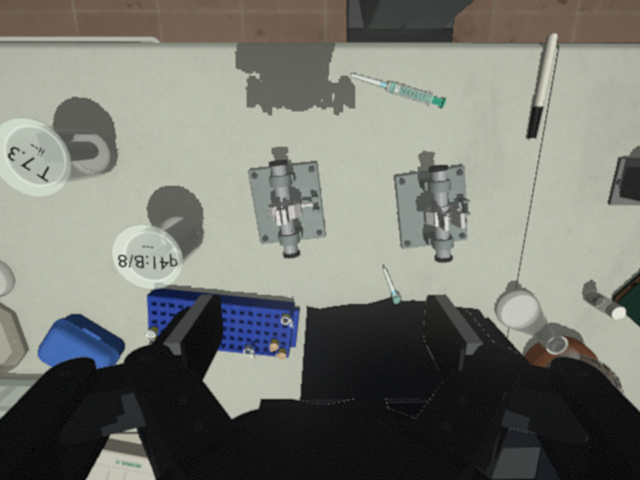

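In both wrist views the clamp at y≈-0.1 has spread ears. In the last picture its ears lie at about (430–458,212), while those of the other clamp sit close together at (275–300,212). I'll confirm from closer.

```bash
python3 - <<'E'
from h import *
import pickle
q=[0,1,0,0];D=pickle.load(open("D.pkl","rb"))
for n,p in [("bc",[.52,-.30,.24]),("a4",[.524,-.14,.24]),("a3",[.524,-.06,.24]),("h4",[.475,.18,.25]),("h3",[.475,.245,.25])]:
    manip.goto(p,q);manip.pause(.2);D[n]=cal("wrist");cv2.imwrite(f"pics/{n}.png",manip.grab_frame("wrist")[:,:,::-1])
pickle.dump(D,open("D.pkl","wb"));print(manip.observe()["time_s"])
P={"h":[.485,.212,.11],"a":[.53,-.096,.08],"b":[.525,-.307,.08]}
ims=[]
for n in ["h3","h4","a3","a4","bc"]:
    u,v=proj(D[n],P[n[0]]).round().astype(int);x,y=u-80,v-60
    im=cv2.imread(f"pics/{n}.png")[y:y+120,x:x+160];ims.append(cv2.resize(im,(400,300),interpolation=cv2.INTER_CUBIC));print(n,x,y)
cv2.imwrite("pics/comp2.png",np.vstack([np.hstack(ims[:2]),np.hstack(ims[2:4])]))
cv2.imwrite("pics/bcc.png",ims[4])
E
```

```text
9.6
h3 204 176
h4 280 176
a3 203 166
a4 290 166
bc 233 163
```

View pics/comp2.png

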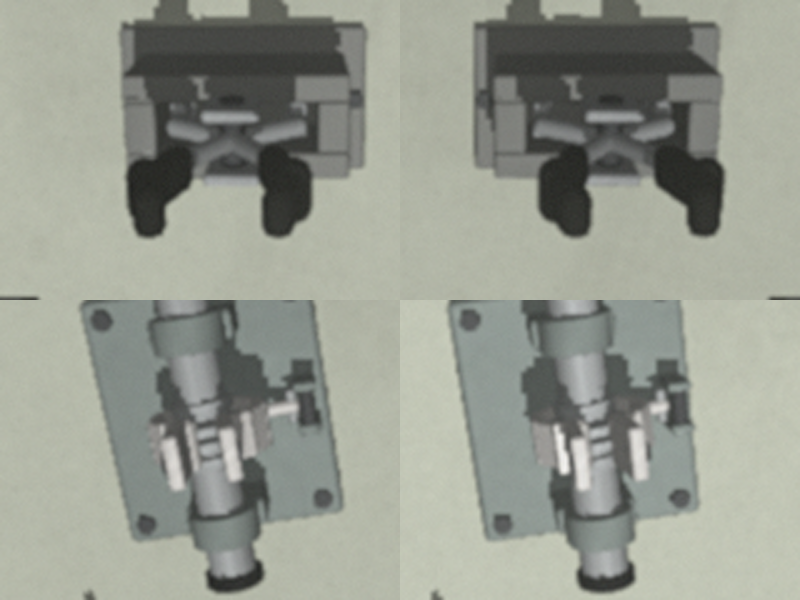

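View pics/bcc.png

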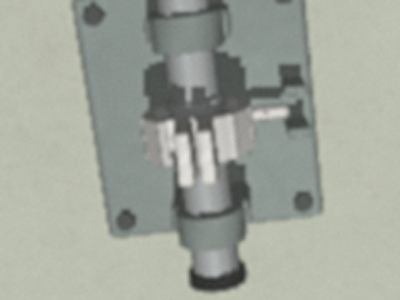

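The near crops settle it. The clamp at y≈-0.1 is line_a: in the lower left crop its ear tops are at (173,464) and (232,455), about 14 mm apart. The other clamp has ears almost touching, at (184,160) and (205,157), so it is line_b. I'll triangulate next.

```bash
python3 - <<'E'
from h import *
import pickle
D=pickle.load(open("D.pkl","rb"))
off={"h3":(204,176,0,0),"h4":(280,176,400,0),"a3":(203,166,0,300),"a4":(290,166,400,300),"a1":(204,160,0,300),"a2":(275,160,400,300)}
def px(n,p):
    x,y,a,b=off[n];return (x+(p[0]-a)/2.5-.3,y+(p[1]-b)/2.5-.3)
def T(l,n,p,m,r):
    X,e=tri([D[n],D[m]],[px(n,p),px(m,r)]);print(l,(X*1000).round(1),round(e*1000,1));return X
for l,p,r in [("hL",(149,222),(575,222)),("hR",(278,222),(704,222)),("plT",(229,118),(613,118)),("plB",(229,182),(612,182)),("bTL",(127,76),(495,76)),("bTR",(348,77),(720,76)),("bBL",(127,178),(495,177)),("bBR",(350,177),(720,177))]:
    T(l,"h3",p,"h4",r)
for l,p,r in [("earL",(173,464),(582,463)),("earR",(232,455),(640,453)),("hTL",(101,320),(470,320)),("hBL",(147,524),(502,524)),("hBR",(323,498),(680,498)),("capB",(235,578),(606,578))]:
    T(l,"a3",p,"a4",r)
for l,p,r in [("capT",(187,320),(578,320)),("capB",(226,548),(608,547)),("TL",(127,353),(507,353)),("TR",(268,331),(647,331)),("BL",(159,508),(532,508)),("BR",(294,488),(667,488))]:
    T(l,"a1",p,"a2",r)
E
```

```text
hL [495.5 200.6 149.9] 0.1
hR [495.7 239.5 149.8] 0.1
plT [481.1 219.7  80.4] 0.1
plB [504.6 219.6  85.4] 0.1
bTL [472.4 175.1  44.1] 0.1
bTR [471.1 265.7  52.4] 0.1
bBL [512.5 175.   56. ] 0.2
bBR [511.2 266.7  59.8] 0.1
earL [ 531.7 -104.4   90.9] 0.2
earR [528.9 -83.7  88.6] 0.5
hTL [ 490.5 -144.8   11. ] 0.1
hBL [ 584.1 -130.5    7.9] 0.1
hBR [571.3 -49.3   8.8] 0.0
capB [594.7 -87.3  46.1] 0.1
capT [ 469.3 -106.5   36.1] 0.0
capB [594.8 -87.6  46.5] 0.4
TL [ 490.5 -144.9    8.9] 0.0
TR [478.6 -64.4   2.3] 0.0
BL [ 582.4 -130.1   12.5] 0.0
BR [570.7 -49.3   9.2] 0.0
```

line_a: plate centre (530.7,-97.1) and yaw about 8.8°. The right ear lies at +13.5, which matches the moving one leaning out. The fixed ear's outer face is at about -10.4. Pliers centre is about (493.5,220) with yaw near 0. Now to grasp.

```bash
cat >> h.py <<'E'
def st(l=""):
    o=manip.observe();print(l,round(o["time_s"],2),"p",(o["tool_pos"]*1000).round(1),"F",np.round(o["contact_force"],1),"T",np.round(o["ft_torque"],2),"w",round(o["grip_width"]*1000,2),"gf",round(float(o["gripper_force"]),1));return o
E
python3 - <<'E'
from h import *
q=[0,1,0,0];print(manip.pinch_z)
manip.goto([.4935,.220,.20],q);st()
print(manip.move_l([.4935,.220,.111],feed=.1,force_limit=8));st("down")
for w in(.066,.060,.057,.054):
    manip.set_gripper(w);st(w)
cv2.imwrite("pics/g_side.png",manip.grab_frame("side")[:,:,::-1])
c=cal("side");u,v=proj(c,[.49,.22,.1]).astype(int)
im=cv2.imread("pics/g_side.png")[v-90:v+60,u-100:u+100]
w=manip.grab_frame("wrist")[:,:,::-1]
cv2.imwrite("pics/g.png",np.vstack([cv2.resize(im,(400,300),interpolation=2),cv2.resize(w,(400,300))]))
E
```

```text
0.0187
 9.95 p [493.5 219.1 199.5] F [0.3 0.5 0.6] T [ 0.01  0.01 -0.06] w 85.21 gf 0.0
False
down 10.99 p [493.8 220.2 111.6] F [ 0.3  0.2 -0.2] T [0.03 0.06 0.03] w 85.64 gf 0.0
0.066 11.32 p [493.6 220.  111.2] F [-0.3 -0.2 -0.4] T [ 0.03 -0.01 -0.04] w 66.03 gf 0.0
0.06 11.56 p [493.5 220.  111.1] F [-0.  -0.8  0.3] T [-0.11  0.04  0.02] w 60.08 gf 0.6
0.057 11.78 p [493.7 220.  111.3] F [ 0.1 -1.1  7.5] T [-0.23  0.16  0.  ] w 57.51 gf 5.6
0.054 11.99 p [493.8 220.  111.5] F [-0.9 -1.3 10. ] T [-0.27  0.13  0.  ] w 54.3 gf 6.8
```

View pics/g.png

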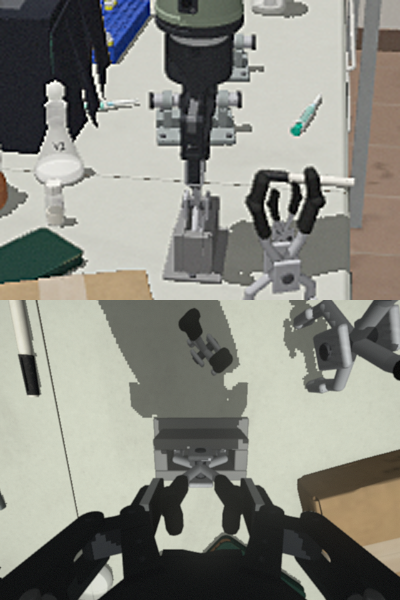

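The pliers are held upright and centred at 54 mm. Now I'll lift, travel, and hover over the ears for a check.

```bash
python3 - <<'E'
from h import *
import pickle
st("0")
manip.move_l([.4935,.220,.13],feed=.05);st("1")
manip.move_l([.4935,.220,.24],feed=.12);st("2")
a=np.radians(8.8)/2;q=[-np.sin(a),np.cos(a),0,0]
manip.goto([.5303,-.0948,.24],q);st("3")
manip.move_l([.5303,-.0948,.196],feed=.08);manip.pause(.2);o=st("4")
c=cal("wrist");w=manip.grab_frame("wrist")[:,:,::-1];s=manip.grab_frame("side")[:,:,::-1]
cs=cal("side");pickle.dump((c,cs,o["tool_pos"]),open("hov.pkl","wb"))
cv2.imwrite("pics/hw.png",w);cv2.imwrite("pics/hs.png",s)
P=[.5303,-.0948,.1];u,v=proj(c,P).astype(int);print(u,v)
u2,v2=proj(cs,P).astype(int);print(u2,v2)
W=cv2.resize(w[v-75:v+75,u-100:u+100],(800,600),interpolation=2);W[:240,:240]=cv2.resize(s[v2-30:v2+30,u2-30:u2+30],(240,240),interpolation=2)
cv2.imwrite("pics/hov.png",W)
E
```

```text
0 12.09 p [493.8 220.  111.5] F [-1.3 -1.3 10.6] T [-0.29  0.21 -0.01] w 54.09 gf 6.8
1 12.62 p [493.5 220.  130.1] F [ 0.1  0.1 -2.3] T [ 0.02 -0.01  0.01] w 53.82 gf 4.3
2 13.69 p [493.3 219.9 239.4] F [-0.2  0.9 -2.1] T [ 0.01  0.   -0.04] w 54.26 gf 4.3
3 14.9 p [530.5 -93.3 239.9] F [ 0.3  1.  -0.7] T [0.03 0.06 0.04] w 54.3 gf 4.3
4 15.8 p [530.5 -94.8 196.4] F [ 0.5 -1.1 -0.5] T [ 0.01 -0.01  0.01] w 54.22 gf 4.3
320 239
319 222
```

View pics/hov.png

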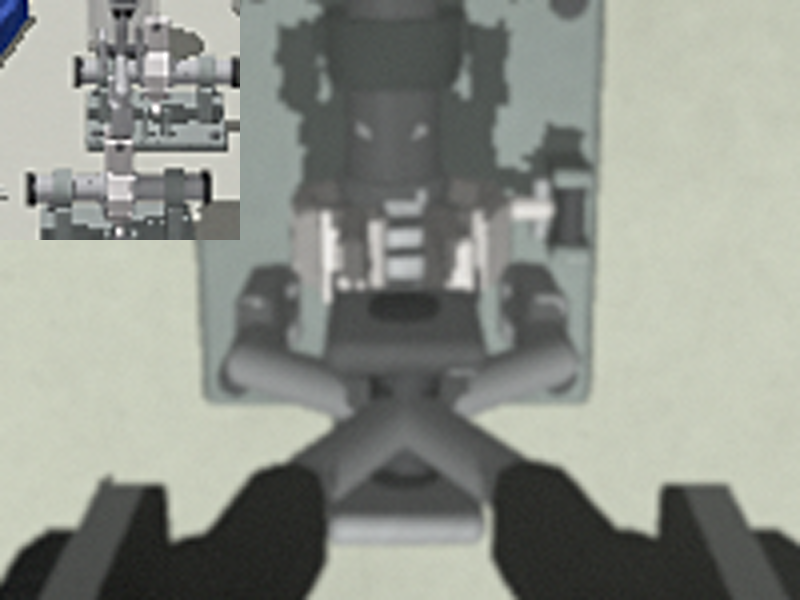

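At the hover the jaw tips are at (270,290) and (535,290). Their middle, u≈402, is also the middle of the ears at (330,250) and (470,260), and the tool is aligned with the pipe. I'll descend and squeeze in small steps, centring on the lateral force.

```bash
cat > sq.py <<'E'
from h import *
V=np.array([-np.sin(np.radians(8.8)),np.cos(np.radians(8.8))]);C=np.array([.5307,-.0971])
def at(v,z,**k): 
    p=C+V*v; return manip.move_l([p[0],p[1],z],**k)
def read():
    F=[];
    for _ in range(3):
        o=manip.observe();F.append([o["contact_force"][:2]@V,o["gripper_force"],o["grip_width"]*1000,o["contact_force"][2]]);manip.pause(.02)
    return np.mean(F,0),o
E
python3 - <<'E'
from sq import *
v=.0023;z=.1745
print(at(v,z,feed=.05,force_limit=6));st("down")
manip.pause(.1);r,o=read();b=r[0];print("bias",b,r)
for w in np.r_[np.arange(52,46,-1.5),np.arange(46.5,39.9,-.5)]:
    manip.set_gripper(w/1000);r,o=read();f=r[0]-b;load=r[1]-(4.3+(54-r[2])*.24)
    print(w,round(o["time_s"],2),"v",round(v*1000,2),"Fy",round(f,1),"gf %.1f w %.2f Fz %.1f load %.1f"%(r[1],r[2],r[3],load))
    if load>12 or abs(f)>12: break
    if abs(f)>1.5: v+=np.clip(f*.00008,-.0006,.0006);at(v,z,feed=.03)
import json;json.dump([v,b],open("s.json","w"));st()
E
```

```text
False
down 16.48 p [530.3 -94.8 174.4] F [ 0.1  0.4 -0.7] T [-0.01 -0.02  0.03] w 54.12 gf 4.3
bias 0.1690154186325615 [ 0.16901542  4.29359481 54.0248207  -1.28120157]
52.0 16.88 v 2.3 Fy -0.2 gf 4.7 w 52.07 Fz -1.1 load -0.0
50.5 17.15 v 2.3 Fy -0.1 gf 5.1 w 50.72 Fz -1.6 load -0.0
49.0 17.42 v 2.3 Fy 0.2 gf 5.4 w 49.13 Fz -1.5 load -0.1
47.5 17.68 v 2.3 Fy -0.2 gf 5.7 w 47.46 Fz -1.7 load -0.2
46.5 17.95 v 2.3 Fy -0.2 gf 5.9 w 46.75 Fz -1.1 load -0.1
46.0 18.22 v 2.3 Fy -0.3 gf 6.0 w 46.01 Fz -1.7 load -0.2
45.5 18.48 v 2.3 Fy -0.2 gf 6.1 w 45.71 Fz -2.0 load -0.2
45.0 18.75 v 2.3 Fy -0.3 gf 6.2 w 45.20 Fz -1.4 load -0.2
44.5 19.02 v 2.3 Fy -0.5 gf 6.3 w 44.50 Fz -1.3 load -0.3
44.0 19.28 v 2.3 Fy -0.4 gf 6.4 w 44.24 Fz -1.4 load -0.2
43.5 19.55 v 2.3 Fy 0.2 gf 6.5 w 43.51 Fz -1.3 load -0.3
43.0 19.82 v 2.3 Fy -0.4 gf 6.6 w 43.06 Fz -1.5 load -0.3
42.5 20.08 v 2.3 Fy -0.1 gf 6.7 w 42.79 Fz -1.6 load -0.3
42.0 20.35 v 2.3 Fy 0.1 gf 6.8 w 42.18 Fz -1.2 load -0.3
41.5 20.62 v 2.3 Fy -0.0 gf 7.1 w 41.62 Fz -0.8 load -0.2
41.0 20.88 v 2.3 Fy -0.1 gf 7.4 w 41.05 Fz -1.3 load -0.0
40.5 21.15 v 2.3 Fy 0.3 gf 7.7 w 40.53 Fz -1.3 load 0.1
40.0 21.42 v 2.3 Fy 1.0 gf 9.6 w 40.43 Fz -0.1 load 2.0
 21.43 p [530.4 -94.8 174.5] F [ 0.4  1.  -0.2] T [0.39 0.05 0.  ] w 40.05 gf 9.6
```

```bash
cat >> sq.py <<'E'
import json
def squeeze(w0,w1,dw):
    v,b=json.load(open("s.json"));z=.1745;pk=0;prev=None
    for w in np.arange(w0,w1-.01,-dw):
        manip.set_gripper(w/1000);r,o=read();f=r[0]-b;load=r[1]-(7.7+(40.5-r[2])*.25);pk=max(pk,load)
        print(round(w,2),round(o["time_s"],2),"v",round(v*1000,2),"Fy",round(f,1),"T",o["ft_torque"].round(2),"gf %.1f w %.2f Fz %.1f load %.1f"%(r[1],r[2],r[3],load))
        if load>16 or abs(f)>14 or (pk>6 and load<1.2): print("STOP");break
        v+=-dw*5/12/1000+np.clip(f*.00006,-.0005,.0005);at(v,z,feed=.03)
    json.dump([v,b],open("s.json","w"))
E
python3 -c "
from sq import *
squeeze(39.5,36.9,.5)"
```

```text
39.5 21.68 v 2.3 Fy 1.5 T [0.45 0.08 0.01] gf 12.3 w 39.75 Fz 2.0 load 4.4
39.0 22.2 v 2.18 Fy 1.1 T [ 0.52  0.06 -0.03] gf 15.4 w 39.41 Fz 5.1 load 7.4
38.5 22.72 v 2.04 Fy 1.4 T [0.69 0.11 0.01] gf 18.4 w 38.96 Fz 5.9 load 10.3
38.0 23.23 v 1.92 Fy 1.9 T [0.75 0.16 0.03] gf 21.7 w 38.44 Fz 7.1 load 13.5
37.5 23.75 v 1.82 Fy 2.7 T [ 0.85  0.16 -0.02] gf 24.8 w 38.11 Fz 9.4 load 16.5
STOP
```

Load is near the snap force, but Fz has risen to 9 N because the pads swing forward as they close and push the tool down. I'll relieve that by raising the wrist slightly, then re-read.

```bash
python3 - <<'E'
from sq import *
v,b=json.load(open("s.json"))
for z in (.1750,.1755,.1760):
    at(v,z,feed=.03);r,o=read();print(z,o["time_s"],r.round(2),o["ft_torque"].round(2),o["tool_pos"].round(4))
    if r[3]<0:break
E
```

```text
0.175 24.05 [ 2.43 22.59 38.14  3.93] [0.74 0.13 0.02] [ 0.5304 -0.0953  0.175 ]
0.1755 24.35 [ 1.13 20.11 37.9  -4.12] [ 0.47  0.05 -0.  ] [ 0.5302 -0.0954  0.1752]
```

```bash
cat >> sq.py <<'E'
def squeeze2(w0,w1,dw,z,pk=12):
    v,b=json.load(open("s.json"))[:2]
    for w in np.arange(w0,w1-.01,-dw):
        manip.set_gripper(w/1000);r,o=read();f=r[0]-b;load=r[1]-(7.7+(40.5-r[2])*.25)
        print(round(w,2),round(o["time_s"],2),"v %.2f z %.2f"%(v*1000,z*1000),"Fy",round(f,1),"T",o["ft_torque"].round(2),"gf %.1f w %.2f Fz %.1f load %.1f"%(r[1],r[2],r[3],load))
        if load>15.5 or abs(f)>14 or load<1.5: print("STOP");break
        v+=-dw*5/12/1000+np.clip(f*.00008,-.0005,.0005);z+=np.clip((r[3]+1)*.00004,-.0003,.0003);at(v,z,feed=.03)
    json.dump([v,b,z],open("s.json","w"));st()
E
python3 -c "
from sq import *
squeeze2(37.4,34.9,.4,.1754)"
```

```text
37.4 24.62 v 1.82 z 175.40 Fy 1.1 T [0.43 0.04 0.01] gf 19.7 w 37.63 Fz -6.7 load 11.3
37.0 25.13 v 1.74 z 175.17 Fy 1.2 T [ 0.44  0.04 -0.01] gf 21.7 w 37.41 Fz -0.2 load 13.2
36.6 25.65 v 1.67 z 175.20 Fy 1.0 T [0.38 0.05 0.04] gf 23.3 w 37.02 Fz 4.3 load 14.7
36.2 26.17 v 1.58 z 175.41 Fy 0.8 T [ 0.46  0.05 -0.09] gf 22.8 w 36.62 Fz 4.7 load 14.1
35.8 26.68 v 1.48 z 175.64 Fy 0.8 T [ 0.31  0.06 -0.  ] gf 21.6 w 36.36 Fz 2.9 load 12.8
35.4 27.2 v 1.37 z 175.80 Fy 0.4 T [0.3  0.01 0.01] gf 20.5 w 35.88 Fz 2.1 load 11.6
35.0 27.72 v 1.23 z 175.92 Fy 0.2 T [ 0.19 -0.01 -0.06] gf 19.6 w 35.59 Fz 2.4 load 10.7
 27.98 p [530.5 -96.  176. ] F [-0.5  0.7 -0.5] T [0.29 0.06 0.04] w 35.19 gf 18.7
```

Past the peak: the load is now falling as the ear closes. I'll continue until it clicks.

```bash
python3 -c "
from sq import *
squeeze2(34.6,30.5,.4,json.load(open('s.json'))[2])"
```

```text
34.6 28.23 v 1.09 z 176.05 Fy 0.6 T [0.23 0.11 0.  ] gf 18.0 w 35.04 Fz 2.1 load 9.0
34.2 28.75 v 0.97 z 176.18 Fy -0.0 T [ 0.17  0.04 -0.01] gf 16.6 w 34.56 Fz 1.9 load 7.4
33.8 29.27 v 0.80 z 176.29 Fy 0.5 T [ 0.23  0.04 -0.04] gf 14.9 w 34.01 Fz 2.6 load 5.6
33.4 29.78 v 0.68 z 176.44 Fy 0.3 T [ 0.21  0.   -0.  ] gf 12.9 w 33.58 Fz 1.4 load 3.5
33.0 30.3 v 0.53 z 176.53 Fy 0.3 T [ 0.12 -0.03 -0.01] gf 9.5 w 33.18 Fz -0.5 load -0.1
STOP
 30.32 p [530.6 -96.6 176.5] F [-0.1  0.5 -1. ] T [0.12 0.02 0.02] w 33.48 gf 9.5
```

```bash
python3 - <<'E'
from sq import *
v,b,z=json.load(open("s.json"))
def rd(w):
    manip.set_gripper(w/1000);r,o=read();print(w,round(o["time_s"],2),r.round(2),"load",round(r[1]-(7.7+(40.5-r[2])*.25),1))
rd(32.7)
for w in (35,38,46,54): rd(w)
st()
at(v,.20,feed=.05);st("up")
at(v,.24,feed=.1)
a=0
cv2.imwrite("pics/a_after.png",manip.grab_frame("wrist")[:,:,::-1])
manip.goto([.4935,.220,.24],[0,1,0,0]);manip.pause(.3);st("over")
c=cal("wrist");cv2.imwrite("pics/h_after.png",manip.grab_frame("wrist")[:,:,::-1])
u,w_=proj(c,[.4935,.22,.1]);print(u,w_)
E
```

```text
32.7 30.57 [-0.07  8.72 32.73 -1.58] load -0.9
35 30.83 [ 0.24  8.2  34.95 -1.21] load -0.9
38 31.1 [-0.24  7.6  38.12 -1.54] load -0.7
46 31.4 [ 0.13  5.97 46.01 -1.58] load -0.3
54 31.7 [-0.35  4.28 53.97 -1.22] load -0.0
 31.72 p [530.6 -96.6 176.5] F [-0.4 -0.2 -1.9] T [-0.06  0.    0.  ] w 54.34 gf 4.3
up 32.33 p [530.6 -96.6 200. ] F [-0.4 -0.5 -1.1] T [ 0. -0.  0.] w 54.2 gf 4.3
over 34.44 p [493.8 219.4 240. ] F [ 0.2 -0.1 -2.3] T [ 0.01 -0.01  0.03] w 54.07 gf 4.3
321.5850801643312 224.86447358088745
```

The clamp clicked: there is no load when reopening through 35–38 mm. Next I return the pliers.

```bash
python3 - <<'E'
from h import *
x,y=.4937,.220
print(manip.move_l([x,y,.150],feed=.1,force_limit=6));st("1")
print(manip.move_l([x,y,.120],feed=.05,force_limit=6));st("2")
print(manip.move_l([x,y,.104],feed=.02,force_limit=6));st("3")
E
```

```text
False
1 35.54 p [493.9 220.1 150.5] F [-0.5 -0.6 -1.5] T [-0.01 -0.01  0.02] w 54.12 gf 4.3
False
2 36.29 p [493.8 220.  120.1] F [ 0.3  0.5 -0.5] T [-0.01  0.02 -0.04] w 53.92 gf 4.3
True
3 36.82 p [493.7 219.9 110.7] F [ 0.1 -0.1  4. ] T [-0.02  0.04 -0.05] w 54.18 gf 5.4
```

Contact came at 110.7 mm, the same height as at the grasp, so the pliers are seated. I'll release, retreat and check.

```bash
python3 - <<'E'
from h import *
x,y=.4937,.220
for w in(.058,.063,.085): manip.set_gripper(w);st(w)
manip.move_l([x,y,.20],feed=.08);st("up")
manip.goto([.475,.245,.25],[0,1,0,0]);manip.pause(.2)
h=manip.grab_frame("wrist")[:,:,::-1]
manip.goto([.524,-.06,.24],[0,1,0,0]);manip.pause(.2);st()
a=manip.grab_frame("wrist")[:,:,::-1];t=manip.grab_frame("top")[:,:,::-1];s=manip.grab_frame("side")[:,:,::-1]
r=lambda im:cv2.resize(im,(400,300),interpolation=2)
cv2.imwrite("pics/fin.png",np.vstack([np.hstack([r(h[176:296,204:364]),r(a[166:286,203:363])]),np.hstack([r(t),r(s[180:360,200:440])])]))
E
```

```text
0.058 37.03 p [493.5 219.9 110.6] F [ 0.4 -0.  -1.7] T [-0.01 -0.01 -0.01] w 57.76 gf 3.4
0.063 37.26 p [493.5 219.9 110.8] F [-0.4 -0.2  0.1] T [-0.04  0.02  0.01] w 62.61 gf 0.0
0.085 37.62 p [493.5 219.9 110.8] F [-0.1 -0.4  0.2] T [-0.04 -0.02  0.  ] w 85.03 gf 0.0
up 38.88 p [493.5 219.9 199.6] F [ 0.4  0.6 -0.2] T [ 0.04 -0.06 -0.  ] w 85.07 gf 0.0
 40.87 p [524.1 -59.  240. ] F [ 0.3 -0.3 -0.6] T [0.04 0.06 0.01] w 84.87 gf 0.0
```

View pics/fin.png

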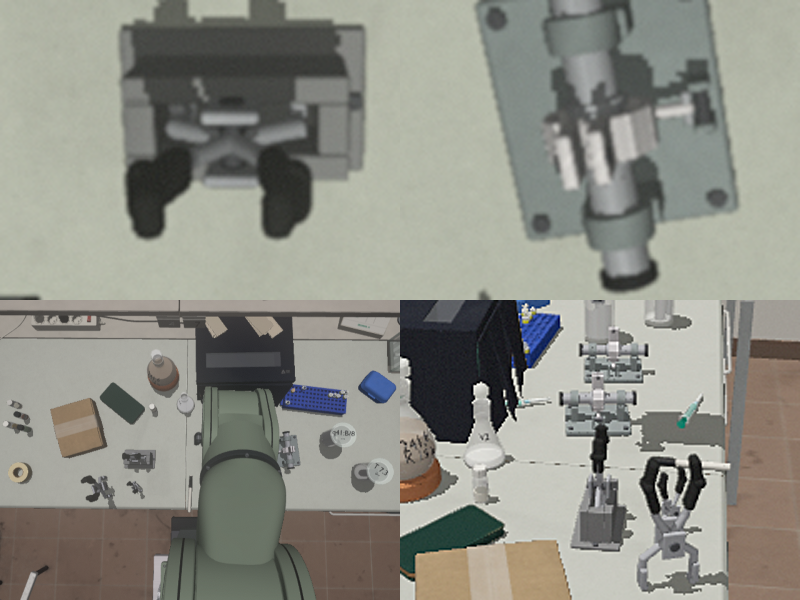

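The pliers look the same as before the grasp, with the handles at (149,222) and (278,222) in the first crop, fully down. The ears of line_a have closed up, at (567,160) and (597,155), and the bystanders have not moved. Handing in.

```bash
python3 -c "
from rig import manip
print(manip.close_job())"
```

```text
the job is handed in; nothing more can be done
None
```

The open clamp (line_a) clicked shut under a gentle squeeze, with no load when I eased off; the pliers are back in the holder, fully down, and the job was handed in at about 41 s.

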